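# Unclip the dish cover and hang it in the cubby

### The arm

A 6-joint arm with a two-finger parallel gripper is mounted at the origin on the work surface. World frame = base frame: x ahead of the robot, y to its left, z up, the work surface at z = 0. Lengths are in m, angles in rad, forces in N, time in s.
With the tool pointing down it reaches from about 0.375 to 0.9 m from the base axis. Payload 3.1 kg.
Tool frame: the origin (TCP) lies on the centre line of the jaws, within the pads' length; the fingertips stand 17 mm ahead of it and the grasp point (between the pads) lies 2 mm behind it; z points along the fingers, y is the direction in which the jaws open and shut (so a half turn about z gives the same grasp; the last joint's range is limited). The gripper opens to 85 mm and grips with 20 to 120 N. Pads are 22 mm wide; open, the fingers measure 114 mm over their backs; the gripper's body (76 mm by 85 mm) begins 54 mm behind the grasp point. The pads swing forward as they close: fully open they stand 13 mm farther back than shut.
Start: joints at [-1.331, 0.527, 1.433, -0, 1.181, -0.178], TCP at [0.254, -0.571, 0.248] pointing down, gripper open.
Joint ranges: [-3.08, 3.08], [-0.75, 2.2], [0.22, 2.44], [-1.43, 4.57], [0, 2.65], [-2.85, 2.85]. Speed limits (rad/s): [2.79, 2.79, 3.14, 3.14, 3.14, 3.14].

### API

Orientations are given as a rotation vector (axis times angle).
In Python, from bench import bot gives the robot as it stands.
- The arm moves only by the shell command python3 -m jog 'ROWS' [FORCE]. ROWS is JSON, a list that holds one entry, the list of rows, each a list of 7 numbers: the turn, a rotation vector about the tool's x, y, z in degrees, then the shift along the tool's x, y, z in m, then the closure, from 0 (fully open) to 1 (shut). In form: [[[ax, ay, az, dx, dy, dz, gripper], ...]]. A call has 1 to 20 rows; each row is the pose to reach, as a shift and turn from the pose commanded when the call began, along the tool's axes at that moment; what a row does not reach only later rows make up. A row lasts 1/8 s, in which the tool goes at most 62.5 mm and 10.7 degrees, less where a joint would pass 70% of its speed; a pose out of reach is approached as far as the arm can. A call with a gripper value outside its range is refused whole. The fingers move at their own pace and stop on an object; FORCE is the grip in N (left out, the last holds). Time passes only in rows, so rows that repeat a pose let the fingers close. It gives the time, the measured TCP pose, the force and the opening at its end, in the units of the state.
- bot.sense(): the state, without advancing time (a new reading comes with each control period).
- bot.snapshot(name): name is "scene" or "top" or "wrist"; returns a dict with "pixels" (384x512x3 uint8, red, green, blue), "fx", "fy", "cx", "cy" (pixels), "dist_coeffs" ([k1, k2, p1, p2, k3] as OpenCV has them; the pictures are not rectified), "camera_from_world" (4x4, takes a point from world to camera coordinates); the wrist camera has in their place "tool_from_camera" (4x4, takes a point from camera to tool coordinates, whose origin is the TCP and whose axes are the flange's). Camera axes: x right, y down, z forward; pixel columns grow to the right and rows downward; lengths in m; the calibration is good to about 2 mm. A picture is of the moment at which its call begins: read the wrist's pose just before it. There is no depth.
- bot.job_done(): hands the job in, once; it reports no verdict.
Trained networks look in a picture, given as the dict that the camera call returned (one of the last four; its "shot" number tells which), for a name from the list of things; names that differ only in an ending like _2 or _b are one class to them, and where a whole thing is asked for, a point or a joint stands for the part that bears it (a point fixed in the world has none). Each returns a list of dicts, best first, with "confidence" (0 to 1); they miss things now and then, are a little off and sometimes report something else, mostly with a low value. They report only what shows in the picture. A call takes as long as a camera call. They do not tell look-alikes from the thing itself.
- bot.find_in(name, picture): "position" ([x, y, z] in m, in world coordinates, good to about 4 mm: the middle of the surface that is visible of it).
- bot.masks_of(name, picture): "region" (384x512 bool, what is visible of it).
- bot.tip_of(name, picture): "position" ([x, y, z] in m, in world coordinates, good to about 4 mm: a listed point, or the origin of a listed thing).
The state is a dict: "t": time; "joint_positions": joint angles; "joint_vel": joint speeds; "joint_torque": joint torques, N m; "eef_pos": TCP position; "eef_rot": TCP orientation; "wrist_force": force on the tool from outside, world axes, zero at the start; "moment": the same for the moment, N m; "opening": finger opening in m.
Only numpy, scipy, OpenCV 4.12 (cv2) and the standard library are available. Lean on these libraries where they do the work, as an engineer would, in place of code of your own. Each camera call takes 0.05 s, during which the arm holds its last target.

### The job

Take the white clip-on cover off the grey proofing dish by pinching its two upright side tabs together, and hang it by the loop at its end on the hook deep inside the low steel cubby: tilt it, loop end up, to get it under the cubby's front lip and over the upturned hook tip. Let go so that it hangs straight down and still from the hook. Leave the dish standing where it is, and do not shift the other things on the counter.

Things in the scene. Friction and masses are not known exactly. Their poses are not given: they have to be found in the camera images.
- cover: White plastic clip-on cover lying on the dish. Plate 158 x 100 x 5 mm with two upright tabs near one end and a hanging loop beyond the other; about 135 g (varies). Origin on the plate's underside; x from tabs to loop, y across, z out of its top face. Plate spans x -78 to 80 mm, tabs centred at x = -40, loop's end at x = 117.5 mm; centre of mass near x = 0.
- cover_grip (a point): Point between the two tabs, 16 mm above the plate's top; axes as the cover. The tabs are upright paddles 30 mm long in x, rising 32 mm above the plate's top, outer faces 62 mm apart in y (48 mm fully pinched). Pinched from above, the fingertips stand over the plate and must stay above its top. Squeeze on while lifting. The plate ends 38 mm behind this point.
- cover_eye (a point): Centre of the loop's opening, 136 mm ahead (x) of the tabs' middle, 3.5 mm above the plate's underside; axes as the cover. The loop is a 7 mm round bar in the plane of the plate. Opening 30 mm along x (the bar's inner edge 14.5 mm, its outer edge 21.5 mm beyond this point), 29 mm across y, narrowing to about 14 mm at the outer end.
- tab_left (a joint): how far (m) the tab on the cover's +y side is pressed in towards the middle: 0 free, 0.007 at its stop, cover freed from 0.004 on, best fully in; sprung, about 5 N at the stop
- tab_right (a joint): the same for the tab on the cover's -y side
- dish_rim (a point): Centre of the top rim of the grey ceramic dish, 60 mm above the counter. Open box 152 (x) x 96 (y) x 60 mm, about 1.3 kg, loose. The cover lies on the rim with its axes along the dish's; claws under the tabs, reaching 12 mm below the plate, catch under ledges inside the long sides until both tabs are pinched in.
- cubby: Low steel cubby fixed on the counter, 160 deep (x) x 220 wide (y) x 300 mm high; origin under its centre, x from its open front (robot's side, x = -80 mm) to its open back. Frame of 8 mm bars at the sides, floor 3 mm, roof of 6 mm wires, underside at z = 292. A lip hangs across the front: x -80 to -70, underside at z = 224. At the back the hook's rail, x 72 to 80, and a low strip, x 76 to 80, z 20 to 80.
- hook_tip (a point): Top of the hook's upturned tip, 241 mm above the counter, 85 mm behind the cubby's front face, mid-width, 51 mm below the roof's underside and 17 mm higher than the front lip's underside. Axes as the cubby. The hook is an 8 mm round rod: level from the back rail forwards, then turned up, the tip standing 22 mm above the level part.
- hook_seat (a point): Middle of the top of the hook's level part, where the loop's bar comes to rest: 219 mm above the counter, 35 mm behind the tip and 22 mm lower. The bar may rest anywhere between tip and rail. Axes as the cubby.
- timer: white kitchen timer, 70 x 70 x 56 mm; bystander, origin under its centre
- jar: tall closed glass jar, 84 mm across, 200 mm high; bystander, origin under its centre
- spoon_grip (a point): handle of a 240 mm bamboo spoon lying on the counter; bystander
- scraper: flat steel bowl scraper with rolled edge, 90 x 120 x 18 mm; bystander, origin under its centre
- mug: white mug, 80 mm across, 90 mm high; bystander, origin under its centre
- bowl: steel bowl, 180 mm across, 70 mm high; bystander, origin under its centre
- canister: steel canister, 90 mm across, 130 mm high; bystander, origin under its centre
There are look-alikes about, which are no part of the job. Several things have the shape of the cover; the one meant has the colours described above.

How it is judged:
On the way, in this order (a step that is already met when the one before it is completed fails the run):
1. both tabs are pinched in while the cover is still on the dish (value of joint each of tab_left, tab_right above 0.004 m and distance between cover_grip and dish_rim below 0.075 m), for 0.05 s.
2. the cover is off the dish (distance between cover_grip and dish_rim above 0.11 m), for 0.1 s.
At the end, for the whole second after the job is handed in: Cover released, hanging by its loop on the hook (loop centre 0 to 25 mm below the top of the hook's level part, within 20 mm sideways), within 0.3 rad of vertical, loop up, swinging slower than 0.6 rad/s; dish upright, within 30 mm of its start; bystanders unmoved (30 mm) (x of cover_eye in the frame of hook_seat between -0.04 and 0.045 m and y of cover_eye in the frame of hook_seat between -0.02 and 0.02 m and z of cover_eye in the frame of hook_seat between -0.025 and 0 m and height (world z) of cover_grip below 0.1 m and angle between cover_eye's own x axis and vertical below 0.3 rad and angular speed of cover below 0.6 rad/s and contact force between the fingers and cover below 0.1 N and distance of dish_rim from where it was at the start of the episode below 0.03 m and angle between dish_rim's own z axis and vertical below 0.05 rad); the robot touches nothing.
It fails at once if another thing on the counter is shifted by more than 30 mm (distance of any of timer, jar, spoon_grip, scraper, mug, bowl, canister from where it was at the start of the episode above 0.03 m).
It fails at once if the dish is shifted by more than 50 mm (distance of dish_rim from where it was at the start of the episode above 0.05 m).
It also fails if it takes over 51 s, if anything falls off the work surface, if the arm or the gripper's body presses on something with over 40 N, if the wrist force passes 120 N, or if a joint passes its speed limit or range.

## Working session

There is one attempt and no reset: what is moved stays moved. The work goes in short steps, Python scripts to look and compute and a shell command to move; the robot and the scene stay as the last step left them, time stands still between calls to the robot, and variables do not carry over. Pictures are saved under pics/ and viewed, and the job is handed in when it is done.

```bash
ls; mkdir -p pics; cat > h.py <<'E'
from bench import bot
import numpy as np, cv2
def snap(n,f):
    p=bot.snapshot(n); cv2.imwrite('pics/'+f+'.png',cv2.cvtColor(p['pixels'],cv2.COLOR_RGB2BGR)); return p
E
python3 - <<'E'
from h import *
s=bot.sense(); print({k:np.round(v,3).tolist() for k,v in s.items()})
for n in ['scene','top','wrist']:
    p=snap(n,n+'0')
    print(n,p['fx'],p['cx'],p['dist_coeffs'])
    if n!='wrist':print(np.round(p['camera_from_world'],3).tolist())
    else:print(np.round(p['tool_from_camera'],3).tolist())
    for o in ['cover','cover_grip','cover_eye','dish_rim','cubby','hook_tip','hook_seat','timer','jar','spoon_grip','scraper','mug','bowl','canister']:
        r=bot.tip_of(o,p); print(o,[(np.round(q['position'],3).tolist(),round(q['confidence'],2)) for q in r[:4]])
E
```

```text
pics
{'t': 0.0, 'joint_positions': [-1.331, 0.528, 1.434, -0.0, 1.181, -0.179], 'joint_vel': [-0.0, -0.001, -0.001, 0.001, 0.002, -0.001], 'joint_torque': [-0.001, -44.235, -17.803, -0.0, 0.009, 0.0], 'eef_pos': [0.254, -0.57, 0.247], 'eef_rot': [-3.071, -0.653, 0.0], 'wrist_force': [-0.189, 0.357, 0.286], 'moment': [0.003, -0.039, 0.01], 'opening': 0.085}
scene 475.5041234320078 258.65528800294766 [0.01270323 0.         0.         0.         0.        ]
[[0.489, 0.872, 0.011, -0.248], [0.614, -0.335, -0.715, -0.21], [-0.619, 0.357, -0.699, 1.84], [0.0, 0.0, 0.0, 1.0]]
cover [([0.273, -0.25, 0.012], 0.86), ([0.513, -0.264, 0.06], 0.83), ([0.796, -0.234, 0.01], 0.61)]
cover_grip [([0.278, -0.286, 0.035], 0.95), ([0.827, -0.21, 0.039], 0.91), ([0.471, -0.269, 0.079], 0.85)]
cover_eye [([0.731, -0.301, 0.002], 0.9), ([0.261, -0.159, 0.006], 0.63), ([0.608, -0.259, 0.063], 0.58)]
dish_rim [([0.472, -0.265, 0.08], 0.57)]
cubby [([0.692, 0.062, 0.001], 0.62), ([0.469, -0.266, 0.078], 0.38)]
hook_tip [([0.699, 0.064, 0.241], 0.64), ([0.425, 0.382, -0.0], 0.47)]
hook_seat [([0.732, 0.067, 0.
[... 1109 characters left out ...]
.694, 0.062, -0.0], 0.24)]
timer [([0.422, -0.032, 0.001], 0.65)]
jar [([0.419, 0.384, -0.001], 0.87)]
spoon_grip [([0.425, 0.223, 0.005], 0.52), ([0.473, -0.268, 0.079], 0.48)]
scraper [([0.391, -0.448, 0.001], 0.58)]
mug [([0.59, -0.511, -0.002], 0.67)]
bowl []
canister [([0.271, 0.392, 0.001], 0.67)]
wrist 315.1947646019133 256.17524444663604 [-0.02653096  0.          0.          0.          0.        ]
[[0.0, -0.961, -0.278, 0.07], [1.0, -0.0, 0.001, -0.0], [-0.001, -0.278, 0.961, -0.126], [0.0, 0.0, 0.0, 1.0]]
cover []
cover_grip [([0.272, -0.288, 0.034], 0.68)]
cover_eye []
dish_rim []
cubby []
hook_tip []
hook_seat []
timer []
jar []
spoon_grip []
scraper []
mug []
bowl []
canister []
```

View pics/scene0.png

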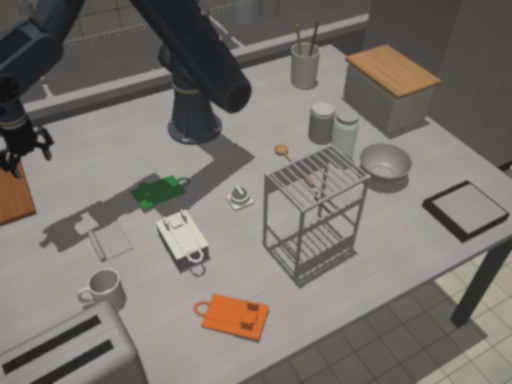

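View pics/top0.png

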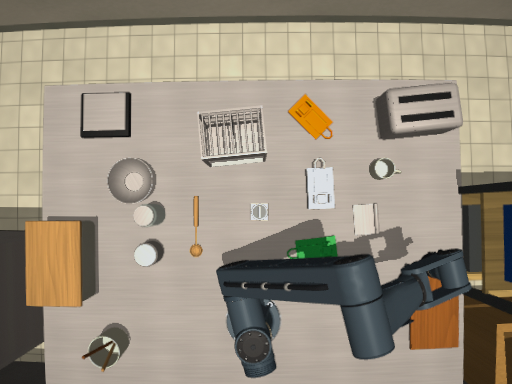

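The white cover sits on the dish near (0.47..0.61, -0.265). The green and orange look-alikes are on the counter, and the cubby is at about (0.693, 0.062), turned roughly 7°. I'll move over the dish first, then refine.

```bash
python3 -m jog '[[[0,0,10,0.16,-0.09,0,0],[0,0,20,0.32,-0.18,0,0],[0,0,21.7,0.322,-0.188,0,0],[0,0,21.7,0.322,-0.188,0,0],[0,0,21.7,0.322,-0.188,0,0],[0,0,21.7,0.322,-0.188,0,0],[0,0,21.7,0.322,-0.188,0,0],[0,0,21.7,0.322,-0.188,0,0]]]'
cat >> h.py <<'E'
import pickle
def save(n,f):
    s=bot.sense(); p=snap(n,f); p['state']=s; pickle.dump(p,open('pics/'+f+'.pkl','wb')); return p
def log():
    s=bot.sense(); open('joints.txt','a').write(repr([list(map(float,s[k])) for k in('joint_positions','eef_pos','eef_rot')])+'\n'); return s
E
python3 - <<'E'
from h import *
s=log();print(np.round(s['joint_positions'],3),s['t'])
for n in ['scene','top','wrist']:
    p=save(n,n+'1')
    if n!='scene':
      for o in ['cover_grip','cover_eye']:
        r=bot.tip_of(o,p); print(n,o,[(np.round(q['position'],3).tolist(),round(q['confidence'],2)) for q in r[:4]])
E
```

```text
t: 3.25
eef_pos: [0.472, -0.2684, 0.2484]
eef_rot: [3.14, 0.065, -0.0]
wrist_force: [-0.6, -0.2, -0.9]
opening: 0.0855
[-7.230e-01  4.170e-01  1.639e+00 -1.000e-03  1.085e+00  8.070e-01] 3.25
top cover_grip [([0.474, -0.268, 0.077], 0.81), ([0.828, -0.209, 0.031], 0.59), ([0.275, -0.292, 0.037], 0.45)]
top cover_eye [([0.733, -0.301, 0.005], 0.94), ([0.608, -0.264, 0.064], 0.79)]
wrist cover_grip [([0.275, -0.289, 0.036], 0.92), ([0.476, -0.264, 0.082], 0.6), ([0.614, -0.26, 0.062], 0.48)]
wrist cover_eye [([0.612, -0.26, 0.059], 0.84), ([0.26, -0.156, 0.008], 0.61)]
```

View pics/wrist1.png

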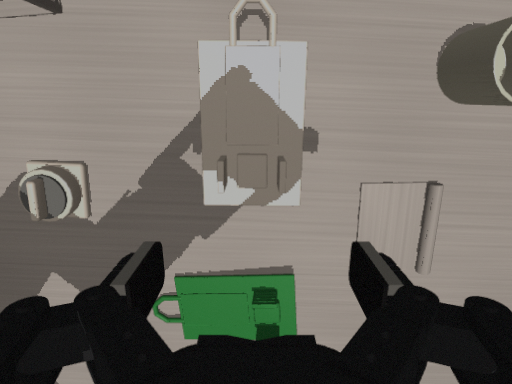

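View pics/scene1.png

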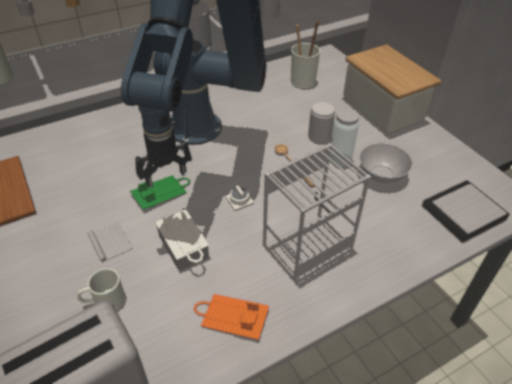

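View pics/top1.png

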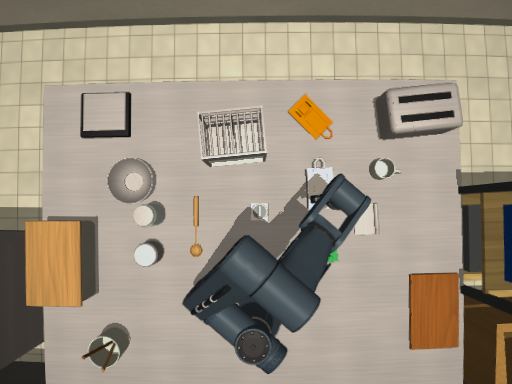

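```bash
cat >> h.py <<'E'
from scipy.spatial.transform import Rotation as R
def ray(p,uv):
    K=np.array([[p['fx'],0,p['cx']],[0,p['fy'],p['cy']],[0,0,1]])
    q=cv2.undistortPoints(np.array([[uv]],float),K,np.array(p['dist_coeffs']))[0,0]
    d=np.array([q[0],q[1],1.])
    if 'tool_from_camera' in p:
        T=np.eye(4);T[:3,:3]=R.from_rotvec(p['state']['eef_rot']).as_matrix();T[:3,3]=p['state']['eef_pos'];M=T@np.array(p['tool_from_camera'])
    else: M=np.linalg.inv(np.array(p['camera_from_world']))
    return M[:3,3],M[:3,:3]@d
def atz(p,uv,z):
    o,d=ray(p,uv); return o+d*(z-o[2])/d[2]
def proj(p,X):
    M=np.array(p['camera_from_world']); X=np.array(X,float)
    K=np.array([[p['fx'],0,p['cx']],[0,p['fy'],p['cy']],[0,0,1]])
    return cv2.projectPoints(X,cv2.Rodrigues(M[:3,:3])[0],M[:3,3],K,np.array(p['dist_coeffs']))[0][:,0]
E
python3 - <<'E'
from h import *
p=pickle.load(open('pics/wrist1.pkl','rb'))
for uv in [(203,206),(301,206),(199.5,41),(306,42)]: print(uv,np.round(atz(p,uv,.065),4))
i=cv2.imread('pics/wrist1.png')[0:220,180:330]; cv2.imwrite('pics/w1z.png',cv2.resize(i,None,fx=2.7,fy=2.7,interpolation=cv2.INTER_CUBIC))
# cubby overlay
for n in['top','scene']:
    p=pickle.load(open(f'pics/{n}1.pkl','rb')); im=cv2.imread(f'pics/{n}1.png'); S=4
    c=np.array([.6935,.062]);a=np.radians(7.2);r=np.array([[np.cos(a),-np.sin(a)],[np.sin(a),np.cos(a)]])
    def w(x,y,z): return [*(c+r@[x,y]),z]
    segs=[]
    for z in(0,.298): 
        q=[(-.08,-.11),(.08,-.11),(.08,.11),(-.08,.11)]
        for k in range(4): segs.append((w(*q[k],z),w(*q[(k+1)%4],z)))
    segs+= [(w(.005,0,.241),w(.005,0,.219)),(w(.005,0,.219),w(.072,0,.219)),(w(-.08,-.11,.224),w(-.08,.11,.224))]
    x0,y0,x1,y1=(180,90,290,180) if n=='top' else (240,130,390,290)
    big=cv2.resize(im[y0:y1,x0:x1],None,fx=S,fy=S,interpolation=cv2.INTER_CUBIC)
    for s in segs:
        u=(proj(p,s)-[x0,y0]+.5)*S
        cv2.line(big,tuple(map(int,u[0])),tuple(map(int,u[1])),(0,0,255),1)
    cv2.imwrite(f'pics/cub_{n}.png',big)
E
```

```text
(203, 206) [ 0.4331 -0.2159  0.065 ]
(301, 206) [ 0.4368 -0.3174  0.065 ]
(199.5, 41) [ 0.5905 -0.2139  0.065 ]
(306, 42) [ 0.5933 -0.3101  0.065 ]
```

View pics/cub_top.png

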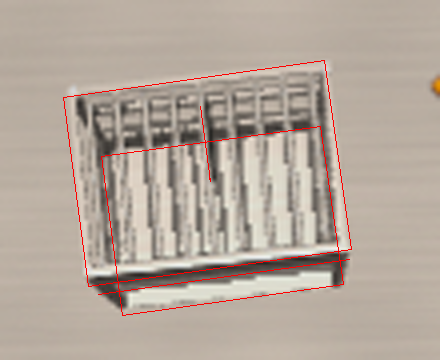

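View pics/cub_scene.png

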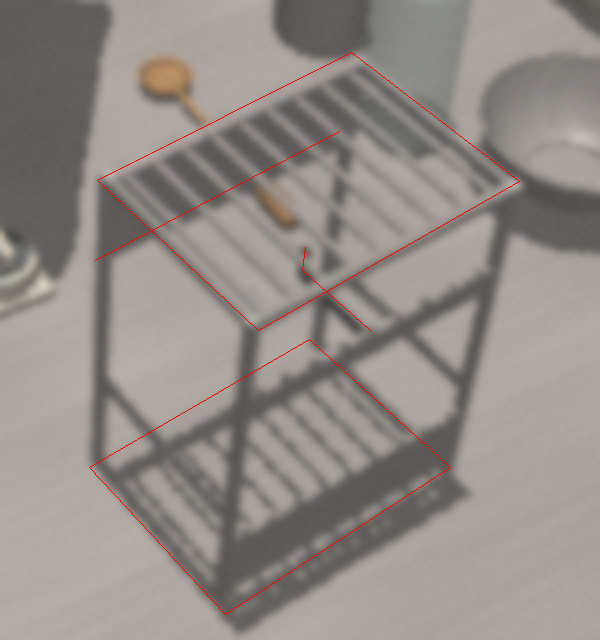

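View pics/w1z.png

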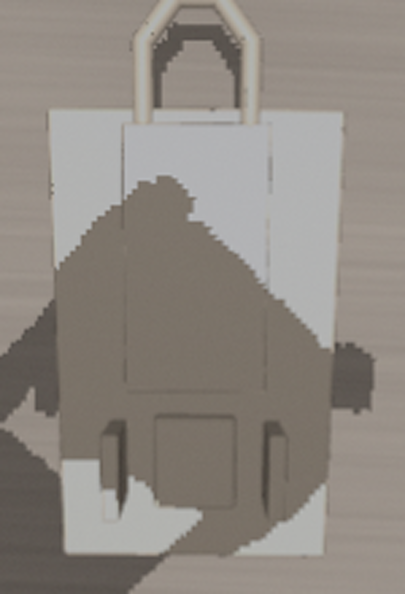

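Cover yaw is about 2° and cover_grip is at (0.473, -0.266). The cubby overlay fits within about 2 mm. Descending.

```bash
python3 -m jog '[[[0,0,-0.4,0.001,-0.002,0.06,0],[0,0,-0.4,0.001,-0.002,0.11,0],[0,0,-0.4,0.001,-0.002,0.14,0],[0,0,-0.4,0.001,-0.002,0.158,0],[0,0,-0.4,0.001,-0.002,0.158,0],[0,0,-0.4,0.001,-0.002,0.158,0]]]' 40
python3 - <<'E'
from h import *
s=log();print(np.round(s['joint_positions'],3),s['eef_pos'],s['t'])
p=save('wrist','w2');p=save('scene','s2');i=cv2.imread('pics/s2.png')[180:280,130:230]; cv2.imwrite('pics/s2z.png',cv2.resize(i,None,fx=6,fy=6,interpolation=cv2.INTER_CUBIC))
E
```

```text
t: 4.35
eef_pos: [0.4731, -0.2669, 0.0909]
eef_rot: [3.14, 0.073, 0.001]
wrist_force: [0.0, -0.5, -0.5]
opening: 0.0856
[-0.719  0.656  1.765 -0.     0.72   0.805] [ 0.4731387  -0.26688773  0.09093023] 4.35
```

View pics/w2.png

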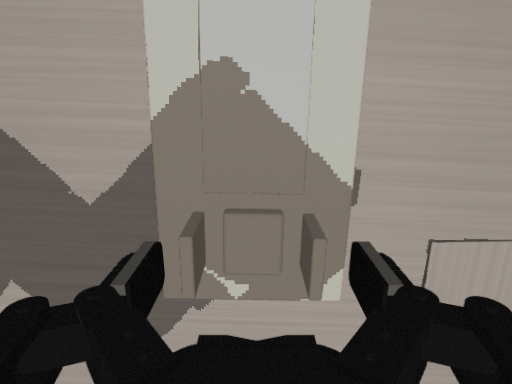

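View pics/s2z.png

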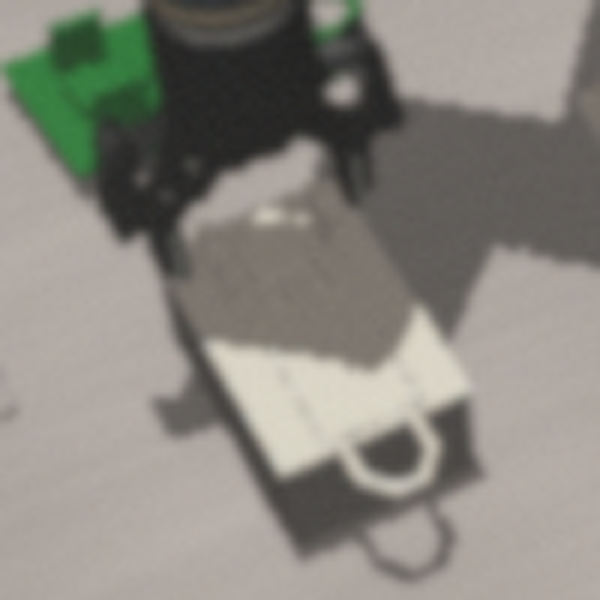

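```bash
python3 -m jog '[[[0,0,0,0,-0.0005,0.003,0.3],[0,0,0,0,-0.0005,0.003,1],[0,0,0,0,-0.0005,0.003,1],[0,0,0,0,-0.0005,0.003,1],[0,0,0,0,-0.0005,0.003,1],[0,0,0,0,-0.0005,0.003,1],[0,0,0,0,-0.0005,0.003,1]]]' 40
python3 - <<'E'
from h import *
s=log();print(s['eef_pos'],s['t'],s['opening'],s['wrist_force'])
p=save('wrist','w3')
E
```

```text
t: 5.32
eef_pos: [0.473, -0.2654, 0.0889]
eef_rot: [-3.141, -0.072, -0.001]
wrist_force: [-2.1, 2.3, 10.3]
opening: 0.0448
[ 0.47296101 -0.26539141  0.08888068] 5.325 0.04484571318136965 [-2.0672236   2.25882928 10.34509949]
```

View pics/w3.png

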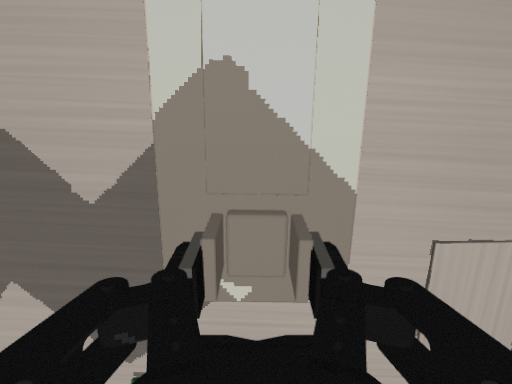

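```bash
python3 -m jog '[[[0,0,0,0,0,-0.002,1],[0,0,0,0,0,-0.005,1],[0,0,0,0,0,-0.02,1],[0,0,0,0,0,-0.06,1],[0,0,0,0,0,-0.11,1],[0,0,0,0,0,-0.16,1],[0,0,0,0,0,-0.2,1],[0,0,0,0,0,-0.2,1],[0,0,0,0,0,-0.2,1]]]' 50
python3 - <<'E'
from h import *
s=log();print(np.round(s['joint_positions'],3),s['eef_pos'],s['t'],s['opening'],s['wrist_force'])
p=save('wrist','w4');p=save('scene','s4')
E
```

```text
t: 6.5
eef_pos: [0.472, -0.265, 0.2867]
eef_rot: [-3.139, -0.074, 0.002]
wrist_force: [-0.0, -0.1, -2.1]
opening: 0.0434
[-0.718  0.37   1.596 -0.     1.178  0.806] [ 0.47198326 -0.26502906  0.28669903] 6.5 0.04335834131889471 [-0.01358269 -0.12264278 -2.10075189]
```

View pics/w4.png

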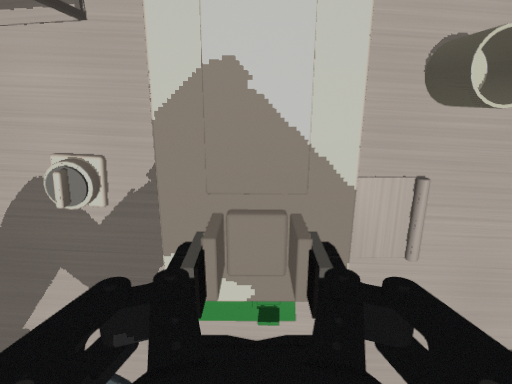

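View pics/s4.png

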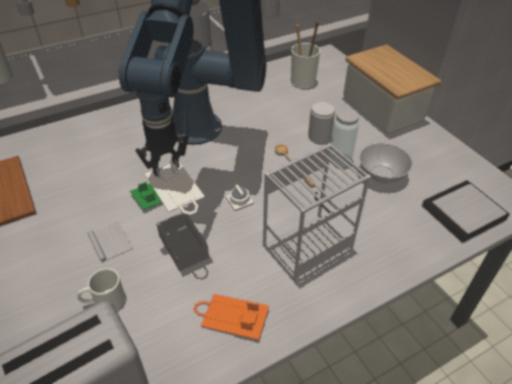

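```bash
cat > fit.py <<'E'
import numpy as np
from scipy.optimize import least_squares
D=[eval(l) for l in open('joints.txt')]; D.append([[-1.331,.528,1.434,0,1.181,-.179],[.254,-.5705,.2475],[-3.071,-.653,0]])
rows=[]
for j,p,_ in D:
    c,s=np.cos(j[0]),np.sin(j[0]); rows.append((j,c*p[0]+s*p[1],-s*p[0]+c*p[1],p[2]))
    print(np.round(j,3),np.round(rows[-1][1:],4))
def f(q):
    a,L2,L4,h=q; o=[]
    for j,r,l,z in rows:
        o+=[a+L2*np.sin(j[1])+L4*np.sin(j[1]+j[2])-r, h+L2*np.cos(j[1])+L4*np.cos(j[1]+j[2])-z]
    return o
r=least_squares(f,[0,.4,.4,.1]);print(r.x,np.abs(r.fun).max())
E
python3 fit.py
```

```text
[-7.230e-01  4.170e-01  1.639e+00 -1.000e-03  1.085e+00  8.070e-01] [0.5315 0.1108 0.2484]
[-0.719  0.656  1.765 -0.     0.72   0.805] [0.5318 0.111  0.0909]
[-7.180e-01  6.590e-01  1.768e+00  1.000e-03  7.150e-01  8.060e-01] [0.5308 0.1112 0.0889]
[-0.718  0.37   1.596 -0.     1.178  0.806] [0.5298 0.111  0.2867]
[-1.331  0.528  1.434  0.     1.181 -0.179] [0.6145 0.1112 0.2475]
[0.0330815  0.41177149 0.38209727 0.04818543] 0.020737282419992287
```

```bash
cat >> fit.py <<'E'
def f(q):
    a,L2,L4,h,e,d=q; o=[]
    for j,r,l,z in rows:
        t=j[1]+j[2]
        o+=[a+L2*np.sin(j[1]+d)+L4*np.sin(t)+e*np.cos(t)-r, h+L2*np.cos(j[1]+d)+L4*np.cos(t)-e*np.sin(t)-z]
    return o+[.001*q[0],.01*q[5]]
r=least_squares(f,[0,.4,.4,.1,0,0]);print(r.x,np.round(r.fun,4))
E
python3 fit.py|tail -3
```

```text
[-1.31480469e-04  5.87745134e-01  3.90600393e-01 -6.50182174e-03
  1.12999235e-01  9.89805784e-04] [-0.0003  0.     -0.0001 -0.      0.0001 -0.      0.0003 -0.     -0.
  0.     -0.      0.    ]
```

```bash
cat >> h.py <<'E'
CUB=np.array([.6935,.062]); YAW=7.2
def Rt(yaw,th):
    # tool down with x at yaw, loop raised by th
    return R.from_euler('z',yaw,degrees=True)*R.from_rotvec([np.pi,0,0])*R.from_euler('y',th,degrees=True)
GX,GZ=0.0,0.008   # cover_grip in tool frame
# cover pts in tool frame: tool x=cover x, tool z=-cover z ; grip is 21mm above underside
def cov(cx,cz): return np.array([GX+cx+.040,0,GZ+.021-cz])
EYE=cov(.096,.0035)
def tcp_for_eye(s,lat,z,yaw,th):
    "eye at s along cubby x from cubby centre"
    a=np.radians(YAW); w=np.array([*(CUB+np.array([np.cos(a)*s-np.sin(a)*lat,np.sin(a)*s+np.cos(a)*lat])),z])
    return w-Rt(yaw,th).apply(EYE)
def rel(s,pos,Rw):
    R0=R.from_rotvec(s['eef_rot']); return np.round((R0.inv()*Rw).as_rotvec(degrees=True),1),np.round(R0.inv().apply(np.array(pos)-s['eef_pos']),4)
E
python3 - <<'E'
from h import *
s=bot.sense()
print(rel(s,[.41,.02,.287],Rt(7.2,0)),rel(s,[.41,.02,.287],Rt(7.2,20)))
for th in(30,45,60,75,90):
  print(th,tcp_for_eye(-.11,0,.2,7.2,th),tcp_for_eye(.005,0,.24,7.2,th),tcp_for_eye(.035,0,.205,7.2,th))
E
```

```text
(array([-0.2,  0.2, -4.5]), array([-0.0483, -0.2875, -0.0005])) (array([ 0.6, 20.2, -4.5]), array([-0.0483, -0.2875, -0.0005]))
30 [0.45486719 0.03185367 0.15408365] [0.56896038 0.04626699 0.19408365] [0.59872382 0.05002698 0.15908365]
45 [0.47107012 0.03390057 0.1218647 ] [0.58516331 0.04831389 0.1618647 ] [0.61492675 0.05207389 0.1268647 ]
60 [0.49499407 0.03692287 0.09497055] [0.60908726 0.05133619 0.13497055] [0.6388507  0.05509619 0.09997055]
75 [0.52500867 0.04071459 0.07523397] [0.63910186 0.05512792 0.11523397] [0.6688653  0.05888791 0.08023397]
90 [0.55906846 0.04501735 0.064     ] [0.67316165 0.05943067 0.104     ] [0.70292509 0.06319067 0.069     ]
```

```bash
python3 -m jog '[[[0,0,-1,-0.03,-0.03,0,1],[0,0,-2,-0.048,-0.09,0,1],[0,0,-3,-0.048,-0.15,0,1],[0,0,-4.5,-0.048,-0.21,0,1],[0,0,-4.5,-0.048,-0.26,0,1],[0.2,10,-4.5,-0.048,-0.288,0,1],[0.6,20,-4.5,-0.048,-0.288,0,1],[0.6,20,-4.5,-0.048,-0.288,0,1],[0.6,20,-4.5,-0.048,-0.288,0,1]]]' 50
python3 - <<'E'
from h import *
s=log();print(np.round(s['joint_positions'],3),s['eef_pos'],s['eef_rot'],s['t'],s['opening'],s['wrist_force'])
E
```

```text
t: 7.72
eef_pos: [0.4125, 0.0189, 0.2875]
eef_rot: [-3.07, -0.193, -0.54]
wrist_force: [0.3, 0.4, -1.3]
opening: 0.0438
[-0.332  0.057  2.096  0.235  0.686  0.954] [0.41247002 0.01894694 0.28748233] [-3.07040269 -0.19299286 -0.53982112] 7.725 0.04375064366646054 [ 0.32639265  0.39811666 -1.29742395]
```

```bash
cat > fk.py <<'E'
import numpy as np
from scipy.optimize import least_squares
from scipy.spatial.transform import Rotation as R
P0=dict()
def fk(j,q,s4=1):
    h,b,L2,L4,e,w,L6=q
    A=R.from_euler('z',j[0])
    p=np.array([0,0,h])+A.apply([0,b,0])
    B=A*R.from_euler('y',j[1]); p=p+B.apply([0,0,L2])
    C=B*R.from_euler('y',j[2]); p=p+C.apply([e,0,0])
    D=C*R.from_euler('z',s4*j[3]); p=p+D.apply([0,w,L4])
    E=D*R.from_euler('y',j[4])*R.from_euler('z',j[5]+np.pi/2); p=p+E.apply([0,0,L6])
    return p,E
if __name__=='__main__':
    D=[eval(l) for l in open('joints.txt')]
    for s4 in(1,-1):
        o=[(fk(j,[0]*7,s4)[1].inv()*R.from_rotvec(r)).magnitude() for j,p,r in D]; print(s4,np.round(o,4))
        r=least_squares(lambda q:np.concatenate([fk(j,q,s4)[0]-p for j,p,_ in D]+[1e-4*(q-np.array([.2,.1,.6,.4,.1,0,.2]))]),[.2,.1,.588,.39,.113,0.,.2])
        print(np.round(r.x,4),np.round(r.fun,4)[-10:])
        if s4==1: np.save('q.npy',r.x)
E
python3 fk.py
```

```text
1 [0. 0. 0. 0. 0.]
[0.2742 0.111  0.588  0.3917 0.1141 0.     0.2797] [-0. -0.  0.  0.  0. -0. -0.  0.  0.  0.]
-1 [1.400e-03 1.000e-04 2.100e-03 2.000e-04 4.695e-01]
[-0.1112  0.3993  0.3363  0.4089 -0.0734 -0.2871 -0.1846] [-0.0043 -0.0037  0.0027 -0.      0.     -0.      0.     -0.     -0.
 -0.    ]
```

```bash
cat > ik.py <<'E'
from fk import *
q=np.load('q.npy')
lo=np.array([-3.08,-.75,.22,-1.43,0,-2.85]);hi=np.array([3.08,2.2,2.44,4.57,2.65,2.85])
def ik(pos,Rw,seed):
    f=lambda j:(lambda a:np.concatenate([(a[0]-pos)*5,(a[1].inv()*Rw).as_rotvec()]))(fk(j,q))
    r=least_squares(f,np.clip(seed,lo+1e-3,hi-1e-3),bounds=(lo,hi)); return r.x,np.linalg.norm(r.fun)
SE=[[a,b,c,d,e,f] for a in(-.4,.3) for b in(-.3,.6) for c in(1.2,2.2) for d in(-1,0,1.57,3.1,4) for e in(.3,1) for f in(-2,0,1.5)]
def allik(pos,Rw):
    S=[]
    for s in SE[::1]:
        j,e=ik(pos,Rw,s)
        if e<1e-4 and not any(np.abs(j-k).max()<.02 for k in S): S.append(j)
    return S
E
cat > t.py <<'E'
from h import *; from ik import *
for lab,a in [('stage',(-.11,.2)),('over',(.0,.245)),('seat',(.035,.205))]:
  for th in(30,45,60,75,90):
    S=allik(tcp_for_eye(a[0],0,a[1],7.2,th),Rt(7.2,th)); print(lab,th,[np.round(x,2).tolist() for x in S])
E
time python3 t.py
```

```text
stage 30 [[-0.31, 0.45, 2.31, 2.02, 0.24, -0.84]]
stage 45 []
stage 60 []
stage 75 []
stage 90 [[-0.37, 1.52, 2.28, 2.55, 2.13, -1.92]]
over 30 [[-0.2, 0.42, 2.0, 0.64, 0.27, 0.67]]
over 45 [[-0.23, 0.57, 2.16, 2.49, 0.42, -1.22]]
over 60 [[-0.25, 0.81, 2.24, 2.74, 0.96, -1.53]]
over 75 [[-0.25, 1.05, 2.21, 2.77, 1.42, -1.62]]
over 90 [[-0.23, 1.22, 2.09, 2.78, 1.72, -1.63]]
seat 30 [[-0.17, 0.53, 1.95, 0.77, 0.21, 0.55]]
seat 45 [[-0.2, 0.68, 2.09, 2.59, 0.45, -1.3]]
seat 60 [[-0.22, 0.9, 2.15, 2.78, 0.96, -1.53]]
seat 75 [[-0.22, 1.11, 2.1, 2.8, 1.37, -1.59]]
seat 90 [[-0.2, 1.27, 1.96, 2.82, 1.66, -1.6]]
real	2m10.609s
user	2m10.047s
sys	0m0.090s
```

```bash
cat > t2.py <<'E'
from h import *; from ik import *
s=bot.sense(); j=np.array(s['joint_positions'])
W=[(-.13,.20,20),(-.12,.19,30),(-.05,.20,30),(-.02,.243,30),(.003,.243,32),(.003,.225,35),(.006,.21,42),(.006,.2085,55),(.01,.206,68),(.018,.207,80)]
pts=[(np.array(s['eef_pos']),R.from_rotvec(s['eef_rot']))]
prev=None
from scipy.spatial.transform import Slerp
P,Q=pts[0]
def hookd(p):
    def seg(a,b):
        a,b=np.array(a),np.array(b);t=np.clip((p-a)@(b-a)/((b-a)@(b-a)),0,1);return np.hypot(*(p-a-t*(b-a)))
    return min(seg((.005,.215),(.005,.237)),seg((.005,.215),(.076,.215)))-.004
last=None
for w in W:
    if last is None: last=(-.16,.30,20); print('first leg from current')
    for k in np.linspace(0,1,6)[1:]:
        v=np.array(last)*(1-k)+np.array(w)*k
        pos=tcp_for_eye(v[0],0,v[1],YAW,v[2]);Rw=Rt(YAW,v[2]); jn,e=ik(pos,Rw,j)
        c,sn=np.cos(np.radians(v[2])),np.sin(np.radians(v[2]))
        pt=lambda x,z:np.array([v[0]+x*c-z*sn,v[1]+x*sn+z*c])
        bar=hookd(pt(.018,0))-.0035; pl=min(hookd(pt(-.0155,z)) for z in(-.0035,0,.0035))
        # lip clearance
        X=[pt(x,.002) for x in np.linspace(-.17,-.016,60)]+[pt(x,.0035) for x in np.linspace(-.016,.0215,20)]+[pt(x,.0335) for x in (-.151,-.121)]
        lc=min([.224-p[1] for p in X if -.083<p[0]<-.067] or [9])
        print(np.round(v,3),'j',np.round(jn,2),'dj',round(np.abs(jn-j).max(),2),'e',round(e,4),'bar',round(bar*1e3,1),'pl',round(pl*1e3,1),'lip',round(lc*1e3,1)); j=jn
    last=w
E
python3 t2.py; python3 - <<'E'
from h import *
s=bot.sense();R0=R.from_rotvec(s['eef_rot']);print('pred eye',s['eef_pos']+R0.apply(EYE))
for n in['scene','top']:
    p=save(n,n+'5');print([(np.round(q['position'],3).tolist(),round(q['confidence'],2)) for q in bot.tip_of('cover_eye',p)[:4]])
E
```

```text
first leg from current
[-0.154  0.28  20.   ] j [-0.32  0.11  2.16  0.28  0.58  0.91] dj 0.11 e 0.0 bar 142.8 pl 171.8 lip 9000.0
[-0.148  0.26  20.   ] j [-0.31  0.16  2.18  0.31  0.5   0.89] dj 0.07 e 0.0 bar 131.7 pl 163.0 lip 9000.0
[-0.142  0.24  20.   ] j [-0.3   0.22  2.19  0.35  0.43  0.85] dj 0.07 e 0.0 bar 122.9 pl 156.4 lip 9000.0
[-0.136  0.22  20.   ] j [-0.3   0.28  2.21  0.4   0.36  0.79] dj 0.07 e 0.0 bar 116.6 pl 150.4 lip 9000.0
[-0.13  0.2  20.  ] j [-0.29  0.34  2.22  0.49  0.3   0.71] dj 0.08 e 0.0 bar 110.9 pl 146.2 lip 9000.0
[-0.128  0.198 22.   ] j [-0.3   0.36  2.25  0.7   0.24  0.49] dj 0.22 e 0.0 bar 109.3 pl 144.4 lip 9000.0
[-0.126  0.196 24.   ] j [-0.3   0.38  2.27  1.04  0.2   0.14] dj 0.35 e 0.0 bar 107.6 pl 142.5 lip 9000.0
[-0.124  0.194 26.   ] j [-0.31  0.41  2.3   1.5   0.19 -0.32] dj 0.46 e 0.0 bar 106.1 pl 140.7 lip 9000.0
[-0.122  0.192 28.   ] j [-0.32  0.45  2.32  1.92  0.22 -0.76] dj 0.43 e 0.0 bar 104.6 pl 139.0 lip 9000.0
[-0.12  0.19 30.  ] j [-0.33  0.49  2.35  2.21  0.28 -1.06] dj 0.3 e 0.0 bar 103.1 pl 137.3 lip 9000.0
[-0.106  0.192
[... 3822 characters left out ...]
0 bar 0.7 pl 18.3 lip 148.8
[1.30e-02 2.06e-01 7.28e+01] j [-0.24  1.1   2.17  2.79  1.39 -1.62] dj 0.06 e 0.0 bar 1.1 pl 18.4 lip 9000.0
[1.50e-02 2.07e-01 7.52e+01] j [-0.24  1.13  2.15  2.79  1.44 -1.62] dj 0.05 e 0.0 bar 1.5 pl 18.5 lip 9000.0
[1.60e-02 2.07e-01 7.76e+01] j [-0.23  1.16  2.13  2.79  1.49 -1.62] dj 0.05 e 0.0 bar 1.9 pl 18.6 lip 9000.0
[1.80e-02 2.07e-01 8.00e+01] j [-0.23  1.18  2.11  2.79  1.53 -1.62] dj 0.04 e 0.0 bar 2.2 pl 18.7 lip 9000.0
pred eye [0.54794306 0.03603933 0.30986883]
[([0.551, 0.037, 0.308], 0.9), ([0.733, -0.301, 0.002], 0.8), ([0.261, -0.158, 0.008], 0.67)]
[([0.26, -0.156, 0.004], 0.83), ([0.546, 0.035, 0.313], 0.72), ([0.733, -0.302, 0.006], 0.57)]
```

View pics/scene5.png

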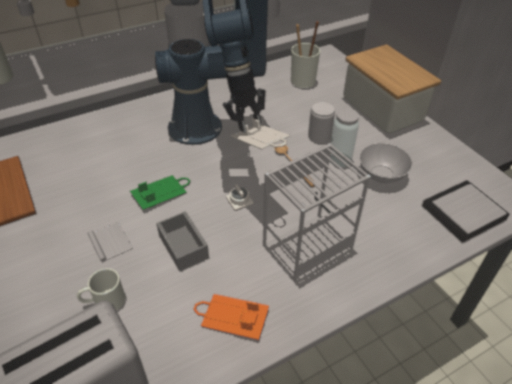

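```bash
cat > t3.py <<'E'
import sys
from h import *; from ik import *
W=eval(sys.argv[1]); s=bot.sense(); j=np.array(s['joint_positions'])
for w in W:
    pos=tcp_for_eye(w[0],w[3] if len(w)>3 else 0,w[1],YAW,w[2]);Rw=Rt(YAW,w[2]);jn,e=ik(pos,Rw,j)
    a,b=rel(s,pos,Rw); print(w,[*map(float,a),*map(float,b)],'j',np.round(jn,2),round(np.abs(jn-j).max(),2),'e',round(e,4)); j=jn
E
python3 t3.py '[(-.145,.25,20),(-.13,.20,22),(-.125,.196,25),(-.125,.194,28),(-.12,.19,31),(-.12,.19,34)]'
```

```text
(-0.145, 0.25, 20) [0.2, -0.0, 0.1, -0.0184, -0.0076, 0.0573] j [-0.31  0.19  2.19  0.32  0.47  0.87] 0.22 e 0.0
(-0.13, 0.2, 22) [0.2, 2.0, 0.1, -0.0222, -0.0078, 0.1142] j [-0.3   0.35  2.25  0.69  0.24  0.5 ] 0.37 e 0.0
(-0.125, 0.196, 25) [0.2, 5.0, 0.1, -0.0197, -0.0079, 0.1268] j [-0.31  0.4   2.28  1.24  0.19 -0.06] 0.56 e 0.0
(-0.125, 0.194, 28) [0.2, 8.0, 0.1, -0.0209, -0.0079, 0.1359] j [-0.32  0.44  2.33  1.9   0.22 -0.75] 0.68 e 0.0
(-0.12, 0.19, 31) [0.2, 11.0, 0.1, -0.0178, -0.0079, 0.1486] j [-0.33  0.5   2.36  2.31  0.31 -1.16] 0.41 e 0.0
(-0.12, 0.19, 34) [0.2, 14.0, 0.1, -0.0175, -0.008, 0.1559] j [-0.35  0.56  2.4   2.49  0.44 -1.37] 0.21 e 0.0
```

```bash
python3 -m jog '[[[0,0,0,-0.018,-0.008,0.03,1],[0,0,0,-0.018,-0.008,0.057,1],[0,1,0,-0.02,-0.008,0.085,1],[0.2,2,0,-0.022,-0.008,0.114,1],[0.2,3.5,0,-0.021,-0.008,0.12,1],[0.2,5,0,-0.02,-0.008,0.127,1],[0.2,6,0,-0.02,-0.008,0.13,1],[0.2,7,0,-0.02,-0.008,0.133,1],[0.2,8,0,-0.021,-0.008,0.136,1],[0.2,9.5,0,-0.02,-0.008,0.142,1],[0.2,11,0,-0.018,-0.008,0.148,1],[0.2,11,0,-0.018,-0.008,0.148,1],[0.2,11,0,-0.018,-0.008,0.148,1]]]'
python3 - <<'E'
from h import *
s=log();print(np.round(s['joint_positions'],3),s['t'],s['opening']);R0=R.from_rotvec(s['eef_rot']);print('pred eye',s['eef_pos']+R0.apply(EYE))
for n in['scene','top']:
    p=save(n,n+'6');print([(np.round(q['position'],3).tolist(),round(q['confidence'],2)) for q in bot.tip_of('cover_eye',p)[:4]])
    for o in('hook_tip','hook_seat'): print(o,[(np.round(q['position'],3).tolist(),round(q['confidence'],2)) for q in bot.tip_of(o,p)[:2]])
E
python3 t3.py '[(-.12,.19,31),(-.09,.19,32),(-.06,.197,34),(-.035,.205,36),(-.025,.22,36),(-.025,.243,36),(-.01,.243,36),(.003,.243,36)]'
```

```text
t: 9.55
eef_pos: [0.4446, 0.0311, 0.142]
eef_rot: [-2.989, -0.191, -0.829]
wrist_force: [0.1, -0.2, -1.0]
opening: 0.0433
[-0.334  0.502  2.361  2.309  0.315 -1.166] 9.55 0.04333994457174071
pred eye [0.57320426 0.04762344 0.19015864]
[([0.734, -0.301, 0.004], 0.72)]
hook_tip [([0.276, 0.392, 0.001], 0.73), ([0.7, 0.06, 0.241], 0.62)]
hook_seat [([0.736, 0.066, 0.219], 0.92)]
[([0.733, -0.3, 0.009], 0.84), ([0.573, 0.044, 0.189], 0.61)]
hook_tip [([0.702, 0.06, 0.24], 0.81), ([0.494, 0.036, 0.137], 0.49)]
hook_seat [([0.737, 0.068, 0.222], 0.63)]
(-0.12, 0.19, 31) [-0.0, -0.0, 0.1, 0.0013, 0.0009, 0.0013] j [-0.33  0.5   2.36  2.31  0.31 -1.16] 0.01 e 0.0
(-0.09, 0.19, 32) [-0.0, 1.0, 0.1, 0.0266, 0.001, 0.0191] j [-0.29  0.52  2.29  2.28  0.29 -1.09] 0.07 e 0.0
(-0.06, 0.197, 34) [-0.0, 3.0, 0.1, 0.0552, 0.001, 0.0334] j [-0.27  0.53  2.24  2.27  0.28 -1.05] 0.06 e 0.0
(-0.035, 0.205, 36) [-0.0, 5.0, 0.1, 0.0802, 0.0011, 0.0442] j [-0.25  0.55  2.19  2.28  0.28 -1.03] 0.05 e 0.0
(-0.025, 0.22, 36) [-0.0, 5.0, 0.1, 0.0965, 0.0011, 0.0365] j [-0.24  0.51  2.15  2.08  0.24 -0.82] 0.21 e 0.0
(-0.025, 0.243, 36) [-0.0, 5.0, 0.1, 0.1083, 0.0011, 0.0168] j [-0.24  0.45  2.14  1.77  0.21 -0.5 ] 0.32 e 0.0
(-0.01, 0.243, 36) [-0.0, 5.0, 0.1, 0.1212, 0.0012, 0.0245] j [-0.22  0.46  2.1   1.67  0.2  -0.39] 0.11 e 0.0
(0.003, 0.243, 36) [-0.0, 5.0, 0.1, 0.1323, 0.0012, 0.0312] j [-0.21  0.47  2.07  1.58  0.2  -0.28] 0.11 e 0.0
```

View pics/scene6.png

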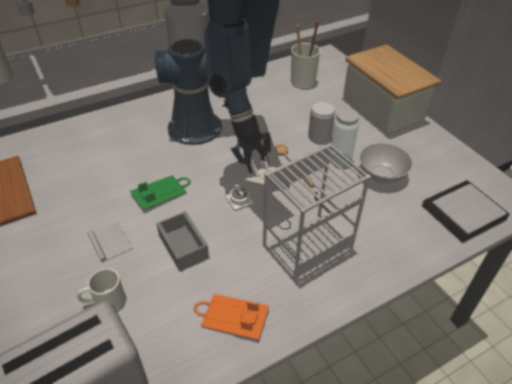

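```bash
sed -i 's/CUB=np.array(\[.6935,.062\])/CUB=np.array([.695,.0615])/' h.py; python3 -m jog '[[[0,0.5,0,0.013,0.001,0.01,1],[0,1,0,0.028,0.001,0.0195,1],[0,2,0,0.042,0.001,0.027,1],[0,3,0,0.056,0.001,0.034,1],[0,4,0,0.069,0.001,0.039,1],[0,5,0,0.081,0.0015,0.0445,1],[0,5,0,0.09,0.0015,0.0405,1],[0,5,0,0.097,0.0015,0.0365,1],[0,5,0,0.101,0.0015,0.03,1],[0,5,0,0.105,0.0015,0.024,1],[0,5,0,0.1085,0.0015,0.017,1],[0,5,0,0.1085,0.0015,0.017,1]]]'
python3 - <<'E'
from h import *
s=log();print(np.round(s['joint_positions'],3),s['t'],s['opening']);R0=R.from_rotvec(s['eef_rot']);print('pred eye',s['eef_pos']+R0.apply(EYE))
p=save('top','top7');print([(np.round(q['position'],3).tolist(),round(q['confidence'],2)) for q in bot.tip_of('cover_eye',p)[:4]])
p=save('scene','scene7');print([(np.round(q['position'],3).tolist(),round(q['confidence'],2)) for q in bot.tip_of('cover_eye',p)[:4]])
save('wrist','wrist7')
for n,b in(('top',(190,90,280,190)),('scene',(240,120,380,280))):
    i=cv2.imread(f'pics/{n}7.png')[b[1]:b[3],b[0]:b[2]]; cv2.imwrite(f'pics/{n}7z.png',cv2.resize(i,None,fx=3.7,fy=3.7,interpolation=cv2.INTER_CUBIC))
E
python3 t3.py '[(-.025,.243,36),(-.01,.243,36),(.003,.243,36),(.003,.235,36),(.003,.227,36),(.004,.219,38),(.005,.214,41),(.006,.2115,46),(.006,.2105,55)]'
```

```text
t: 11.45
eef_pos: [0.5452, 0.043, 0.1839]
eef_rot: [-2.944, -0.189, -0.959]
wrist_force: [0.4, 0.1, -0.8]
opening: 0.0433
[-0.237  0.452  2.135  1.772  0.216 -0.505] 11.45 0.043277554409913196
pred eye [0.66912268 0.05893615 0.24340398]
[([0.733, -0.302, 0.004], 0.82), ([0.669, 0.059, 0.243], 0.69), ([0.262, -0.156, 0.005], 0.68), ([0.272, 0.391, 0.001], 0.33)]
[([0.26, -0.157, 0.003], 0.92), ([0.732, -0.301, 0.004], 0.75), ([0.673, 0.061, 0.242], 0.65)]
(-0.025, 0.243, 36) [-0.1, 0.0, 0.1, 0.0015, 0.0004, 0.0002] j [-0.24  0.45  2.13  1.76  0.21 -0.49] 0.01 e 0.0
(-0.01, 0.243, 36) [-0.1, 0.0, 0.1, 0.0137, 0.0004, 0.009] j [-0.22  0.46  2.1   1.66  0.2  -0.38] 0.12 e 0.0
(0.003, 0.243, 36) [-0.1, 0.0, 0.1, 0.0242, 0.0004, 0.0167] j [-0.21  0.47  2.07  1.56  0.2  -0.27] 0.11 e 0.0
(0.003, 0.235, 36) [-0.1, 0.0, 0.1, 0.0195, 0.0004, 0.0231] j [-0.21  0.49  2.07  1.69  0.2  -0.39] 0.13 e 0.0
(0.003, 0.227, 36) [-0.1, 0.0, 0.1, 0.0148, 0.0004, 0.0296] j [-0.21  0.51  2.08  1.81  0.2  -0.52] 0.12 e 0.0
(0.004, 0.219, 38) [-0.1, 2.0, 0.1, 0.0101, 0.0004, 0.0414] j [-0.21  0.55  2.1   2.17  0.25 -0.89] 0.37 e 0.0
(0.005, 0.214, 41) [-0.1, 5.0, 0.1, 0.0071, 0.0004, 0.0533] j [-0.22  0.6   2.13  2.44  0.35 -1.16] 0.27 e 0.0
(0.006, 0.2115, 46) [-0.1, 10.0, 0.1, 0.0058, 0.0004, 0.0679] j [-0.23  0.67  2.17  2.62  0.53 -1.37] 0.2 e 0.0
(0.006, 0.2105, 55) [-0.1, 19.0, 0.1, 0.0067, 0.0005, 0.0904] j [-0.24  0.82  2.21  2.74  0.86 -1.52] 0.33 e 0.0
```

View pics/scene7z.png

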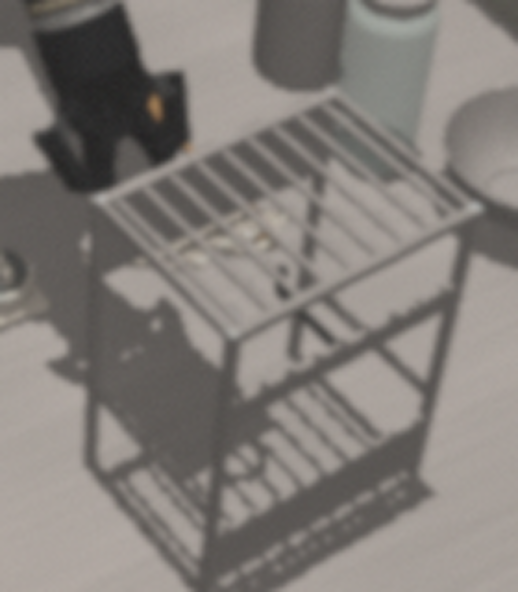

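View pics/top7z.png

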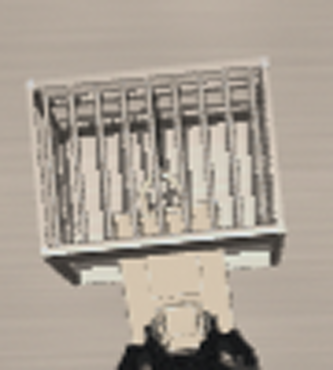

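View pics/wrist7.png

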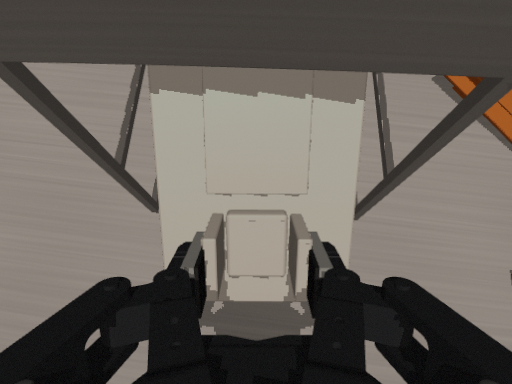

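```bash
python3 -m jog '[[[0,0,0,0.007,0,0.004,1],[0,0,0,0.014,0.0005,0.009,1],[0,0,0,0.019,0.0005,0.013,1],[0,0,0,0.0245,0.0005,0.0165,1],[0,0,0,0.0245,0.0005,0.0165,1]]]'
python3 - <<'E'
from h import *
s=log();print(np.round(s['joint_positions'],3),s['t'],s['opening'],s['wrist_force']);R0=R.from_rotvec(s['eef_rot']);print('pred eye',s['eef_pos']+R0.apply(EYE))
p=save('scene','scene8');save('top','top8')
for n,b in(('top',(200,110,260,170)),('scene',(270,160,350,230))):
    i=cv2.imread(f'pics/{n}8.png')[b[1]:b[3],b[0]:b[2]]; cv2.imwrite(f'pics/{n}8z.png',cv2.resize(i,None,fx=8,fy=8,interpolation=cv2.INTER_CUBIC))
E
```

```text
t: 12.32
eef_pos: [0.5746, 0.0462, 0.1842]
eef_rot: [-2.945, -0.188, -0.957]
wrist_force: [-0.6, 0.2, -2.0]
opening: 0.0433
[-0.211  0.473  2.063  1.549  0.197 -0.256] 12.325 0.04325074765194744 [-0.5735163   0.15653427 -2.0107145 ]
pred eye [0.69859673 0.06213191 0.24348926]
```

View pics/scene8z.png

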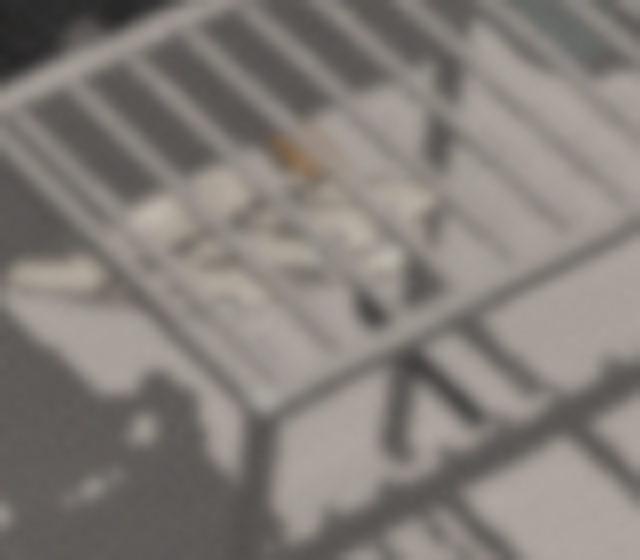

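View pics/top8z.png

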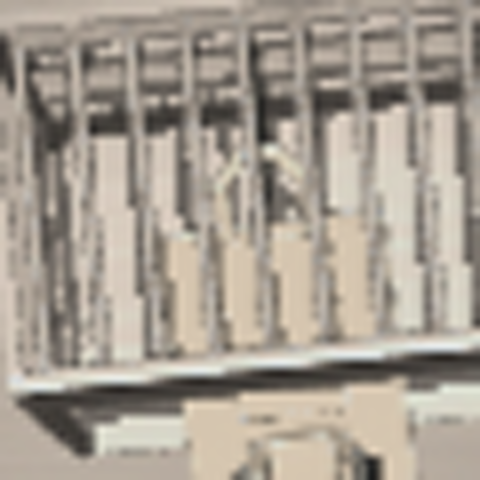

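```bash
python3 - <<'E'
from h import *
for n,b in(('top',(200,110,260,170)),('scene',(270,160,350,230))):
    p=pickle.load(open(f'pics/{n}8.pkl','rb'));s=p['state'];R0=R.from_rotvec(s['eef_rot'])
    a=np.radians(YAW);w=lambda x,z:[*(CUB+x*np.array([np.cos(a),np.sin(a)])),z]
    big=cv2.imread(f'pics/{n}8z.png')
    L=[s['eef_pos']+R0.apply(cov(.096+x,.0035)+np.array([0,y,0])) for x,y in[(-.0155,-.018),(0,-.018),(.018,-.009),(.018,.009),(0,.018),(-.0155,.018)]]
    H=[w(.005,.241),w(.005,.215),w(.072,.215)]
    for P,c in((L,(0,0,255)),(H,(255,0,0))):
        u=((proj(p,P)-[b[0],b[1]]+.5)*8).astype(int); cv2.polylines(big,[u.reshape(-1,1,2)],False,c,1)
    cv2.imwrite(f'pics/{n}8o.png',big)
E
```

```text
(no output)
```

View pics/scene8o.png

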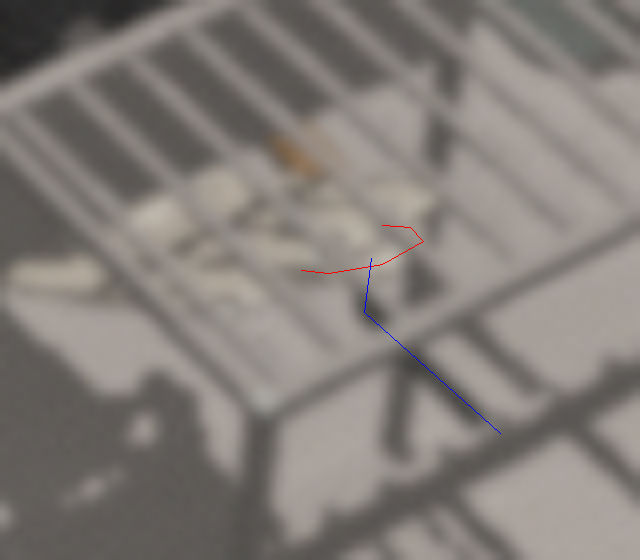

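View pics/top8o.png

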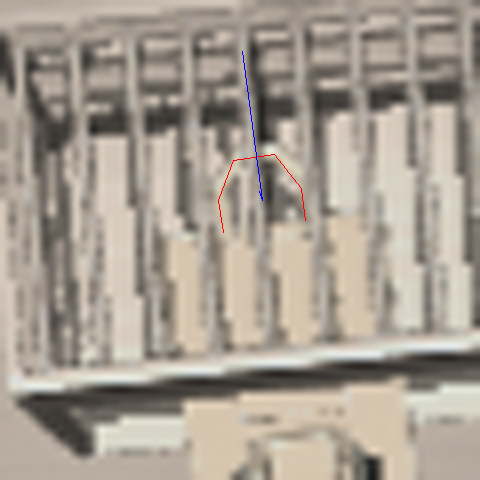

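```bash
python3 t3.py '[(.003,.239,36,-.0025),(.003,.231,36,-.0025),(.003,.223,37,-.0025),(.004,.217,39,-.0025),(.005,.2135,41,-.0025),(.006,.2115,46,-.0025),(.006,.2105,55,-.0025),(.008,.208,65,-.0025),(.012,.206,72,-.0025),(.02,.205,80,-.0025)]'
```

```text
(0.003, 0.239, 36, -0.0025) [-0.1, 0.0, 0.1, -0.0025, 0.0025, 0.0036] j [-0.22  0.48  2.07  1.62  0.2  -0.33] 0.07 e 0.0
(0.003, 0.231, 36, -0.0025) [-0.1, 0.0, 0.1, -0.0072, 0.0025, 0.01] j [-0.22  0.5   2.07  1.74  0.2  -0.45] 0.12 e 0.0
(0.003, 0.223, 37, -0.0025) [-0.1, 1.0, 0.1, -0.0123, 0.0025, 0.0189] j [-0.22  0.53  2.09  2.    0.23 -0.72] 0.27 e 0.0
(0.004, 0.217, 39, -0.0025) [-0.1, 3.0, 0.1, -0.0158, 0.0025, 0.0291] j [-0.22  0.57  2.11  2.27  0.29 -1.  ] 0.28 e 0.0
(0.005, 0.2135, 41, -0.0025) [-0.1, 5.0, 0.1, -0.0176, 0.0025, 0.0373] j [-0.23  0.6   2.13  2.43  0.35 -1.16] 0.16 e 0.0
(0.006, 0.2115, 46, -0.0025) [-0.1, 10.0, 0.1, -0.0186, 0.0025, 0.0516] j [-0.24  0.67  2.17  2.61  0.53 -1.36] 0.2 e 0.0
(0.006, 0.2105, 55, -0.0025) [-0.1, 19.0, 0.1, -0.0177, 0.0026, 0.0741] j [-0.25  0.82  2.21  2.73  0.86 -1.52] 0.33 e 0.0
(0.008, 0.208, 65, -0.0025) [-0.1, 29.0, 0.1, -0.0119, 0.0026, 0.1007] j [-0.25  0.99  2.21  2.77  1.18 -1.59] 0.33 e 0.0
(0.012, 0.206, 72, -0.0025) [-0.1, 36.0, 0.0, -0.0036, 0.0026, 0.1204] j [-0.25  1.09  2.17  2.78  1.37 -1.62] 0.18 e 0.0
(0.02, 0.205, 80, -0.0025) [-0.1, 44.0, 0.0, 0.0118, 0.0027, 0.1427] j [-0.23  1.18  2.09  2.79  1.52 -1.62] 0.16 e 0.0
```

```bash
python3 -m jog '[[[0,0,0,-0.0025,0.0025,0.0035,1],[0,0,0,-0.005,0.0025,0.007,1],[0,0,0,-0.007,0.0025,0.01,1],[0,0.5,0,-0.01,0.0025,0.0145,1],[0,1,0,-0.0125,0.0025,0.019,1],[0,2,0,-0.014,0.0025,0.024,1],[0,3,0,-0.016,0.0025,0.029,1],[0,3,0,-0.016,0.0025,0.029,1]]]'
python3 - <<'E'
from h import *
s=log();print(np.round(s['joint_positions'],3),s['t'],s['opening'],s['wrist_force'],s['moment']);R0=R.from_rotvec(s['eef_rot']);print('pred eye',s['eef_pos']+R0.apply(EYE))
p=save('scene','scene9');save('top','top9');
for n,b in(('top',(200,110,260,170)),('scene',(270,160,350,230))):
    i=cv2.imread(f'pics/{n}9.png')[b[1]:b[3],b[0]:b[2]]; cv2.imwrite(f'pics/{n}9z.png',cv2.resize(i,None,fx=8,fy=8,interpolation=cv2.INTER_CUBIC))
E
```

```text
t: 13.42
eef_pos: [0.5778, 0.044, 0.1507]
eef_rot: [-2.917, -0.184, -1.029]
wrist_force: [0.0, 0.1, -1.8]
opening: 0.043
[-0.224  0.568  2.111  2.265  0.285 -0.992] 13.425 0.04303266608771527 [ 0.03748317  0.08147176 -1.76203078] [-0.02367029  0.47228225  0.02152397]
pred eye [0.69872223 0.05932602 0.2161367 ]
```

View pics/scene9z.png

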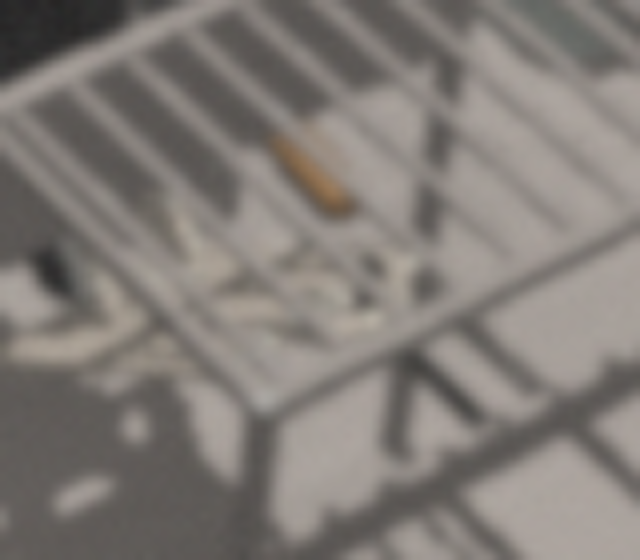

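View pics/top9z.png

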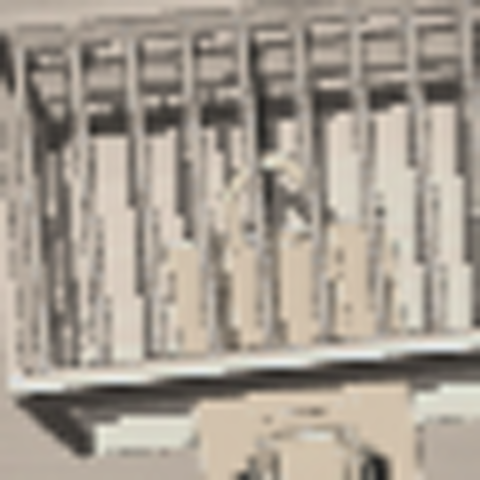

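```bash
python3 t3.py '[(.005,.2135,41,-.0025),(.006,.2115,46,-.0025),(.006,.2105,55,-.0025),(.008,.208,65,-.0025),(.012,.2065,72,-.0025),(.02,.206,80,-.0025)]'
```

```text
(0.005, 0.2135, 41, -0.0025) [-0.0, 2.0, 0.1, -0.0023, -0.0002, 0.0084] j [-0.23  0.6   2.13  2.43  0.35 -1.16] 0.17 e 0.0
(0.006, 0.2115, 46, -0.0025) [-0.1, 7.0, 0.1, -0.0041, -0.0002, 0.0225] j [-0.24  0.67  2.17  2.61  0.53 -1.36] 0.2 e 0.0
(0.006, 0.2105, 55, -0.0025) [-0.1, 16.0, 0.1, -0.0044, -0.0002, 0.045] j [-0.25  0.82  2.21  2.73  0.86 -1.52] 0.33 e 0.0
(0.008, 0.208, 65, -0.0025) [-0.1, 26.0, 0.1, -0.0, -0.0001, 0.072] j [-0.25  0.99  2.21  2.77  1.18 -1.59] 0.33 e 0.0
(0.012, 0.2065, 72, -0.0025) [-0.1, 33.0, 0.1, 0.0076, -0.0001, 0.0916] j [-0.25  1.09  2.17  2.78  1.37 -1.61] 0.18 e 0.0
(0.02, 0.206, 80, -0.0025) [-0.1, 41.0, 0.1, 0.0221, -0.0001, 0.1143] j [-0.23  1.18  2.1   2.79  1.52 -1.62] 0.16 e 0.0
```

```bash
python3 -m jog '[[[0,1,0,-0.001,0,0.004,1],[0,2,0,-0.0025,0,0.0085,1],[0,4.5,0,-0.003,0,0.015,1],[0,7,0,-0.004,0,0.0225,1],[0,10,0,-0.0045,0,0.03,1],[0,13,0,-0.0045,0,0.0375,1],[0,16,0,-0.0045,0,0.045,1],[0,16,0,-0.0045,0,0.045,1]]]'
python3 - <<'E'
from h import *
s=log();print(np.round(s['joint_positions'],3),s['t'],s['opening'],s['wrist_force'],s['moment']);R0=R.from_rotvec(s['eef_rot']);print('pred eye',s['eef_pos']+R0.apply(EYE))
p=save('scene','scene10');
i=cv2.imread('pics/scene10.png')[120:290,240:390]; cv2.imwrite('pics/s10z.png',cv2.resize(i,None,fx=3.5,fy=3.5,interpolation=cv2.INTER_CUBIC))
E
python3 t3.py '[(.006,.2105,55,-.0025),(.008,.208,65,-.0025),(.012,.2065,72,-.0025),(.02,.206,80,-.0025)]'
```

```text
t: 14.52
eef_pos: [0.6031, 0.0473, 0.1126]
eef_rot: [-2.731, -0.173, -1.417]
wrist_force: [-0.3, 0.3, -0.9]
opening: 0.0434
[-0.251  0.819  2.21   2.729  0.854 -1.515] 14.525 0.04338268537502905 [-0.27416905  0.25607472 -0.86006476] [-0.10692506  0.62691669  0.00599104]
pred eye [0.70144254 0.05975351 0.20909181]
(0.006, 0.2105, 55, -0.0025) [-0.1, 0.1, 0.0, 0.0003, -0.0001, -0.0003] j [-0.25  0.82  2.21  2.73  0.86 -1.52] 0.0 e 0.0
(0.008, 0.208, 65, -0.0025) [-0.1, 10.1, 0.0, -0.0029, -0.0, 0.0268] j [-0.25  0.99  2.21  2.77  1.18 -1.59] 0.33 e 0.0
(0.012, 0.2065, 72, -0.0025) [-0.1, 17.1, 0.0, -0.001, 0.0, 0.0478] j [-0.25  1.09  2.17  2.78  1.37 -1.61] 0.18 e 0.0
(0.02, 0.206, 80, -0.0025) [-0.1, 25.1, 0.0, 0.0067, 0.0001, 0.0736] j [-0.23  1.18  2.1   2.79  1.52 -1.62] 0.16 e 0.0
```

View pics/s10z.png

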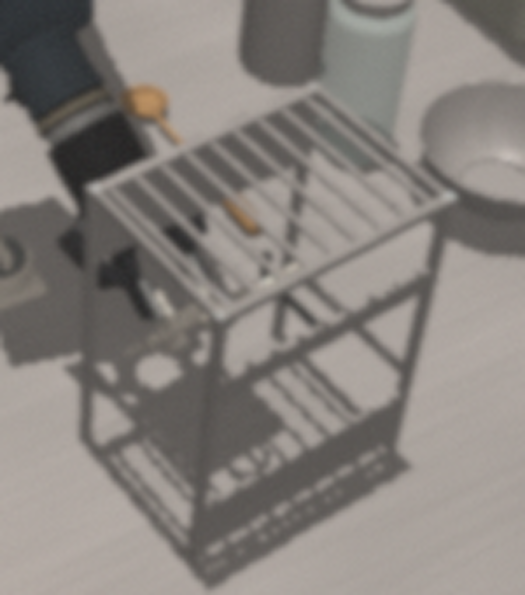

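```bash
python3 t3.py '[(.008,.208,65,-.0025),(.012,.2065,72,-.0025),(.018,.206,76,-.0025),(.018,.205,76,-.0025)]'; python3 -m jog '[[[0,3,0,-0.001,0,0.008,1],[0,6.5,0,-0.002,0,0.017,1],[0,10,0,-0.003,0,0.027,1],[0,13.5,0,-0.002,0,0.037,1],[0,17,0,-0.001,0,0.048,1],[0,17,0,-0.001,0,0.048,1]]]'
python3 - <<'E'
from h import *
s=log();print(np.round(s['joint_positions'],3),s['t'],s['opening'],s['wrist_force'],s['moment']);R0=R.from_rotvec(s['eef_rot']);print('pred eye',s['eef_pos']+R0.apply(EYE))
p=save('scene','scene11')
E
python3 t3.py '[(.018,.206,76,-.0025),(.018,.205,76,-.0025),(.018,.204,76,-.0025)]'
```

```text
(0.008, 0.208, 65, -0.0025) [-0.1, 10.1, 0.0, -0.0029, -0.0, 0.0268] j [-0.25  0.99  2.21  2.77  1.18 -1.59] 0.33 e 0.0
(0.012, 0.2065, 72, -0.0025) [-0.1, 17.1, 0.0, -0.001, 0.0, 0.0478] j [-0.25  1.09  2.17  2.78  1.37 -1.61] 0.18 e 0.0
(0.018, 0.206, 76, -0.0025) [-0.1, 21.1, 0.0, 0.0035, 0.0001, 0.0625] j [-0.24  1.14  2.13  2.79  1.44 -1.62] 0.08 e 0.0
(0.018, 0.205, 76, -0.0025) [-0.1, 21.1, 0.0, 0.0027, 0.0001, 0.0631] j [-0.24  1.14  2.13  2.79  1.45 -1.62] 0.0 e 0.0
t: 15.32
eef_pos: [0.6423, 0.0523, 0.0848]
eef_rot: [-2.478, -0.159, -1.799]
wrist_force: [-0.4, 0.1, 0.4]
opening: 0.0434
[-0.249  1.087  2.169  2.776  1.363 -1.614] 15.325 0.043414231098366944 [-0.3868679   0.11091296  0.35625619] [-0.10472567  0.75156693  0.06388125]
pred eye [0.7081496  0.0607391  0.20625461]
(0.018, 0.206, 76, -0.0025) [-0.1, 4.0, 0.0, -0.0007, 0.0001, 0.0151] j [-0.24  1.14  2.13  2.79  1.44 -1.62] 0.08 e 0.0
(0.018, 0.205, 76, -0.0025) [-0.1, 4.0, 0.0, -0.0017, 0.0001, 0.0154] j [-0.24  1.14  2.13  2.79  1.45 -1.62] 0.0 e 0.0
(0.018, 0.204, 76, -0.0025) [-0.1, 4.0, 0.0, -0.0026, 0.0001, 0.0157] j [-0.24  1.14  2.13  2.79  1.45 -1.62] 0.0 e 0.0
```

View pics/scene11.png

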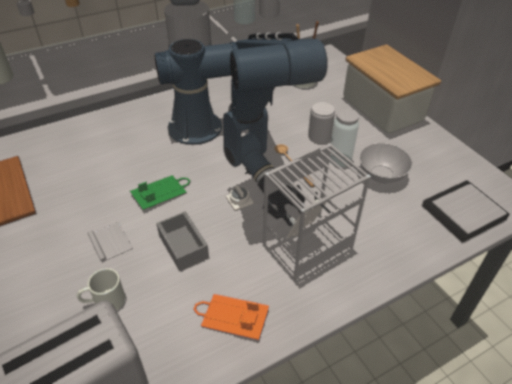

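```bash
python3 -m jog '[[[0,2,0,-0.0005,0,0.0075,1],[0,4,0,-0.001,0,0.015,1],[0,4,0,-0.001,0,0.015,1],[0,4,0,-0.002,0,0.0155,1],[0,4,0,-0.002,0,0.0155,1]]]'
python3 - <<'E'
from h import *
s=log();print(np.round(s['joint_positions'],3),s['t'],s['opening'],s['wrist_force'],s['moment']);R0=R.from_rotvec(s['eef_rot']);print('pred eye',s['eef_pos']+R0.apply(EYE))
p=save('scene','scene12');p=save('top','top12');p=save('wrist','wrist12')
i=cv2.imread('pics/scene12.png')[120:290,220:390]; cv2.imwrite('pics/s12z.png',cv2.resize(i,None,fx=3.5,fy=3.5,interpolation=cv2.INTER_CUBIC))
E
```

```text
t: 16.0
eef_pos: [0.6556, 0.054, 0.0794]
eef_rot: [-2.411, -0.154, -1.884]
wrist_force: [0.6, -0.2, -1.5]
opening: 0.0432
[-0.24   1.138  2.132  2.782  1.446 -1.617] 16.0 0.04319411341034166 [ 0.64984665 -0.1548416  -1.52746642] [-0.09652107  0.70366501  0.00401968]
pred eye [0.71279865 0.06131164 0.20514951]
```

View pics/s12z.png

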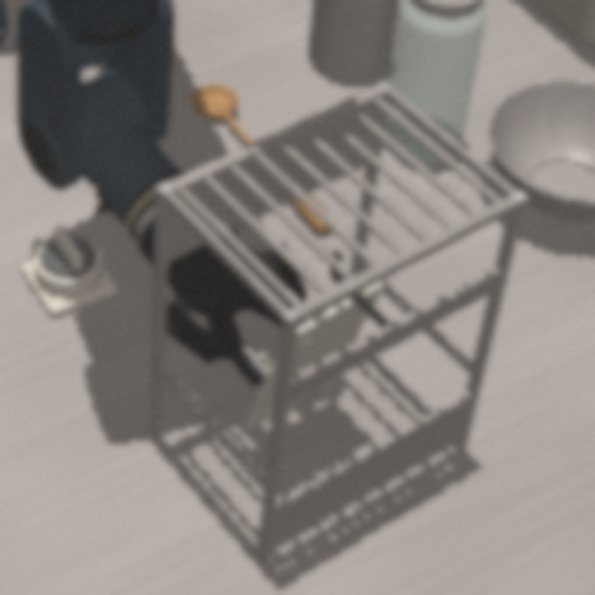

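View pics/wrist12.png

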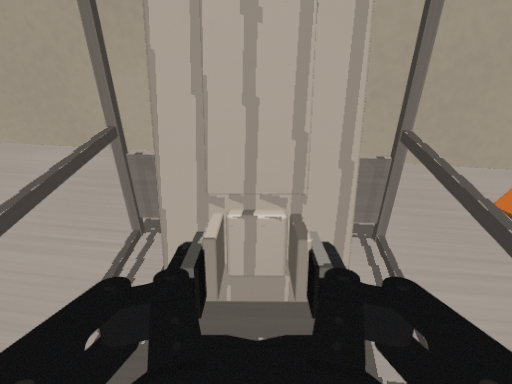

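```bash
python3 -m jog '[[[0,0,0,-0.001,0,0,1],[0,0,0,-0.002,0,0.0005,1],[0,0,0,-0.002,0,0.0005,1],[0,0,0,-0.002,0,0.0005,1]]]'
python3 - <<'E'
from h import *
for k in range(1):
    s=bot.sense();print(s['t'],s['eef_pos'],s['wrist_force'],s['moment'])
E
```

```text
t: 16.65
eef_pos: [0.6564, 0.0539, 0.0779]
eef_rot: [-2.407, -0.154, -1.889]
wrist_force: [1.9, 0.7, 5.5]
opening: 0.043
16.65 [0.65637694 0.05390579 0.07791868] [1.86114169 0.7331859  5.46197184] [ 0.02477617 -0.46971602 -0.02767845]
```

The upward force of 5.5 N shows the bar is now resting on the hook. I'll ease up 0.7 mm, release and back out along the tool axis.

```bash
python3 -m jog '[[[0,0,0,0.0007,0,0,1],[0,0,0,0.0007,0,0,0.4],[0,0,0,0.0007,0,0,0],[0,0,0,0.0007,0,0,0],[0,0,0,0.0007,0,0,0]]]'
python3 - <<'E'
from h import *
s=bot.sense();print(s['t'],s['opening'],s['eef_pos'],s['wrist_force']);save('wrist','wrist13')
E
```

```text
t: 17.27
eef_pos: [0.6552, 0.0541, 0.0762]
eef_rot: [-2.414, -0.153, -1.879]
wrist_force: [1.0, -0.8, -0.0]
opening: 0.0857
17.275 0.08565566286974353 [0.65521931 0.05413551 0.07621656] [ 0.97225064 -0.80641095 -0.03568154]
```

View pics/wrist13.png

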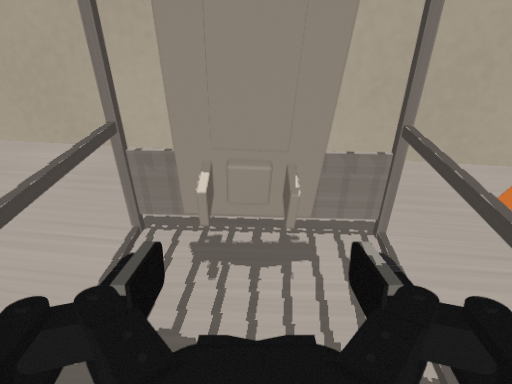

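```bash
python3 - <<'E'
from h import *; from ik import *
s=bot.sense();R0=R.from_rotvec(s['eef_rot']);j=np.array(s['joint_positions'])
for d in(.02,.04,.06,.08,.1):
    for ay in (0,-d*200):
        print(d,ay,*[np.round(x,3) for x in ik(s['eef_pos']+R0.apply([0,0,-d]),R0*R.from_euler('y',ay,degrees=True),j)])
E
```

```text
0.02 0 [-0.26   1.154  2.181  2.766  1.504 -1.643] 0.0
0.02 -4.0 [-0.254  1.102  2.182  2.773  1.386 -1.624] 0.0
0.04 0 [-0.282  1.17   2.233  2.745  1.565 -1.673] 0.0
0.04 -8.0 [-0.268  1.058  2.229  2.764  1.319 -1.628] 0.0
0.06 0 [-0.307  1.192  2.285  2.72   1.63  -1.71 ] 0.0
0.06 -12.0 [-0.281  1.011  2.27   2.755  1.243 -1.629] 0.0
0.08 0 [-0.335  1.221  2.339  2.69   1.7   -1.754] 0.0
0.08 -16.0 [-0.294  0.961  2.305  2.745  1.159 -1.626] 0.0
0.1 0 [-0.367  1.259  2.395  2.652  1.777 -1.81 ] 0.0
0.1 -20.0 [-0.306  0.908  2.334  2.733  1.067 -1.618] 0.0
```

```bash
python3 -m jog '[[[0,0,0,0,0,-0.015,0],[0,0,0,0,0,-0.03,0],[0,-1,0,0,0,-0.045,0],[0,-6,0,0,0,-0.06,0],[0,-11,0,0,0,-0.07,0],[0,-16,0,0,0,-0.08,0],[0,-20,0,0,0,-0.1,0],[0,-20,0,0,0,-0.1,0],[0,-20,0,0,0,-0.1,0],[0,-20,0,0,0,-0.1,0],[0,-20,0,0,0,-0.1,0],[0,-20,0,0,0,-0.1,0],[0,-20,0,0,0,-0.1,0],[0,-20,0,0,0,-0.1,0],[0,-20,0,0,0,-0.1,0],[0,-20,0,0,0,-0.1,0]]]'
python3 - <<'E'
from h import *
for k in(1,2,3):
    for n in['scene','top','wrist'] if k==3 else ['wrist']:
        p=save(n,n+'14%d'%k)
    for o in('cover_eye','cover_grip'): print(bot.sense()['t'],[(np.round(q['position'],3).tolist(),round(q['confidence'],2)) for q in bot.tip_of(o,p)[:3]])
E
```

```text
t: 19.32
eef_pos: [0.5597, 0.0417, 0.1016]
eef_rot: [-2.717, -0.173, -1.445]
wrist_force: [0.3, -0.3, 0.3]
opening: 0.0856
19.375 []
19.425 [([0.715, 0.069, 0.069], 0.58)]
19.525 []
19.575 [([0.718, 0.07, 0.069], 0.95)]
19.775 []
19.825 [([0.69, 0.064, 0.07], 0.7)]
```

View pics/wrist143.png

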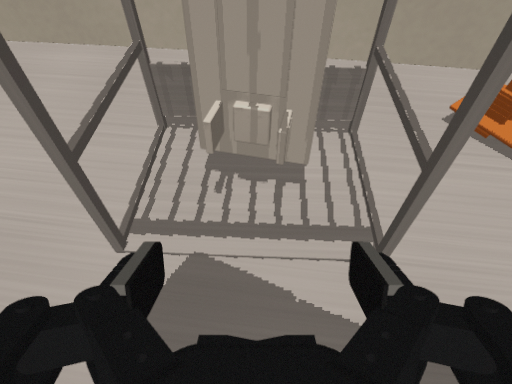

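View pics/scene143.png

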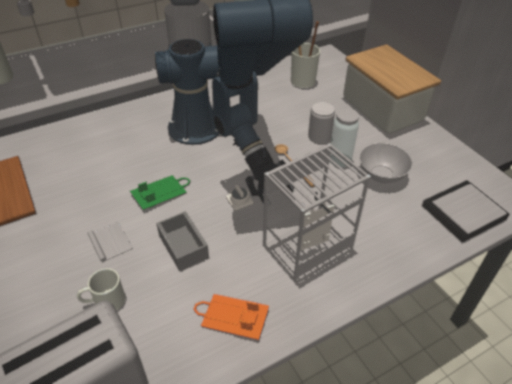

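The cover hangs on the hook and still swings a little. I'll wait for it to settle.

```bash
for i in 1 2 3; do python3 -m jog '[[[0,0,0,0,0,0,0],[0,0,0,0,0,0,0],[0,0,0,0,0,0,0],[0,0,0,0,0,0,0],[0,0,0,0,0,0,0],[0,0,0,0,0,0,0],[0,0,0,0,0,0,0],[0,0,0,0,0,0,0],[0,0,0,0,0,0,0],[0,0,0,0,0,0,0],[0,0,0,0,0,0,0],[0,0,0,0,0,0,0],[0,0,0,0,0,0,0],[0,0,0,0,0,0,0],[0,0,0,0,0,0,0],[0,0,0,0,0,0,0],[0,0,0,0,0,0,0],[0,0,0,0,0,0,0],[0,0,0,0,0,0,0],[0,0,0,0,0,0,0]]]' | head -1; done
python3 - <<'E'
from h import *
P=[save('wrist','wr15%d'%k) for k in range(8)]
# tab rows: track displacement between frames in the window of the cover
g=[cv2.cvtColor(p['pixels'],cv2.COLOR_RGB2GRAY)[60:180,190:320].astype(np.float32) for p in P]
for k in range(1,8): print(bot.sense()['t'],cv2.phaseCorrelate(g[0],g[k]),np.abs(g[k]-g[0]).mean())
E
```

```text
t: 22.38
t: 24.88
t: 27.38
27.775 ((0.5204626403282475, -0.01451836906641546), 0.9942256758536822) 0.7312179
27.775 ((0.5305532888260984, -0.021649446781758286), 0.9899857803921641) 0.7497436
27.775 ((0.4986772171183276, -0.02019066255962798), 0.9903144818765146) 0.7667308
27.775 ((0.4842733835855455, 0.00979587607903909), 0.9987487821225767) 0.7903205
27.775 ((0.49960895201205346, 7.172189540938234e-05), 0.9902351128613507) 0.79378206
27.775 ((0.49726926670015814, -0.022953554535483534), 0.9899082733672342) 0.8149359
27.775 ((0.4933891623237656, -0.02955710597142769), 0.9927366301454144) 0.82314104
```

View pics/wr157.png

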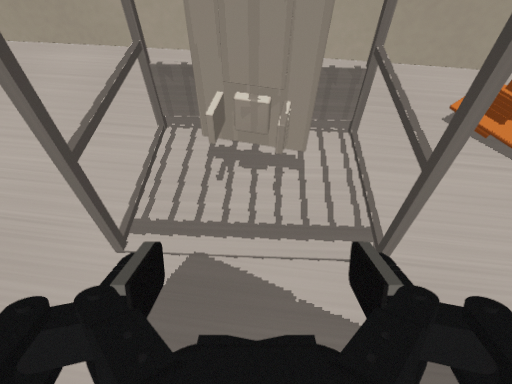

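```bash
python3 - <<'E'
from h import *
ref=dict(timer=(.426,-.03),jar=(.421,.3835),spoon_grip=(.419,.221),scraper=(.39,-.446),mug=(.59,-.51),bowl=(.556,.469),canister=(.2735,.394),dish_rim=(.513,-.265))
for n in['scene','top']:
    p=save(n,n+'16')
    for o in['cover_eye','cover_grip','cover','dish_rim']+(list(ref)[:-1] if n=='scene' else []): print(n,o,ref.get(o),[(np.round(q['position'],3).tolist(),round(q['confidence'],2)) for q in bot.tip_of(o,p)[:4]])
i=cv2.imread('pics/scene16.png')[130:290,240:390]; cv2.imwrite('pics/s16z.png',cv2.resize(i,None,fx=3.7,fy=3.7,interpolation=cv2.INTER_CUBIC))
print(bot.sense()['t'],bot.sense()['wrist_force'])
E
```

```text
scene cover_eye None [([0.718, 0.065, 0.206], 0.82), ([0.261, -0.156, 0.006], 0.72), ([0.389, -0.445, 0.001], 0.68), ([0.729, -0.301, 0.003], 0.67)]
scene cover_grip None [([0.276, -0.29, 0.035], 0.65), ([0.826, -0.21, 0.037], 0.6), ([0.701, 0.063, 0.067], 0.58)]
scene cover None [([0.718, 0.064, 0.109], 0.83), ([0.799, -0.233, 0.01], 0.81), ([0.27, -0.249, 0.011], 0.66)]
scene dish_rim (0.513, -0.265) [([0.514, -0.263, 0.062], 0.81)]
scene timer (0.426, -0.03) [([0.429, -0.033, -0.0], 0.77)]
scene jar (0.421, 0.3835) [([0.423, 0.384, 0.001], 0.79)]
scene spoon_grip (0.419, 0.221) [([0.418, 0.22, 0.009], 0.45)]
scene scraper (0.39, -0.446) [([0.388, -0.442, 0.0], 0.91)]
scene mug (0.59, -0.51) [([0.586, -0.508, -0.003], 0.79)]
scene bowl (0.556, 0.469) [([0.555, 0.469, -0.003], 0.56)]
scene canister (0.2735, 0.394) [([0.274, 0.398, 0.002], 0.65), ([0.702, 0.063, 0.066], 0.44)]
top cover_eye None [([0.263, -0.155, 0.002], 0.85), ([0.732, -0.304, 0.006], 0.75), ([0.718, 0.062, 0.207], 0.52)]
top cover_grip None [([0.827, -0.21, 0.033], 0.81), ([0.276, -0.291, 0.037], 0.74), ([0.702, 0.067, 0.072], 0.73), ([0.389, -0.448, 0.004], 0.44)]
top cover None [([0.799, -0.236, 0.01], 0.81), ([0.275, -0.25, 0.008], 0.77), ([0.726, 0.064, 0.107], 0.72)]
top dish_rim (0.513, -0.265) [([0.511, -0.261, 0.055], 0.68)]
28.625 [ 0.29053263  0.08457504 -0.09749119]
```

View pics/s16z.png

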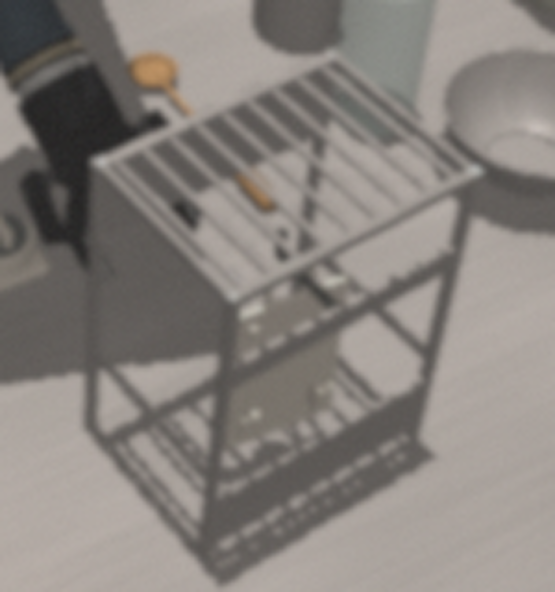

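```bash
python3 -c "
from bench import bot
print(bot.job_done())"
```

```text
the job is handed in; nothing more can be done
None
```

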